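# Lay out the breakfast condiment dishes

### The job

Get the buffet's jam and butter station ready: put each of the four white ceramic dishes into the low pale-wood holder of its own shape and size (larger round pot, smaller round pot, square dish, oblong dish), standing upright and flat on the holder's floor inside the rim. The crockery is breakable, so set each dish down rather than dropping it, and let go of it.

Things in the scene. Friction and masses are not known exactly. Their poses are not given: they have to be found in the camera images.
- large_pot: the larger round pot: straight-sided, outer diameter 64 mm, 52 mm high, 0.11 to 0.23 kg. Loose, open-topped and empty, white ceramic, walls 4 mm, stands upright. Origin: centre of its underside, z up.
- small_pot: the smaller round pot: straight-sided, outer diameter 42 mm, 48 mm high, 0.06 to 0.13 kg. Loose, open-topped and empty, white ceramic, walls 4 mm, stands upright. Origin: centre of its underside, z up. (Bystanders among the dishes are up to 75 mm tall.)
- square_dish: square dish, 56 x 56 mm outside, 48 mm high, 0.10 to 0.21 kg. Loose, open-topped and empty, white ceramic, walls 4 mm, stands upright. Origin: centre of its underside, z up, x and y along its sides.
- oblong_dish: oblong rectangular dish, 90 mm (along its x) by 44 mm (along its y) outside, 48 mm high, 0.12 to 0.24 kg. Loose, open-topped and empty, white ceramic, walls 4 mm, stands upright. Origin: centre of its underside, z up.
- large_round_holder: the larger round holder, inner diameter 80 mm, outer 90 mm; takes the larger round pot. Fixed. Low pale-wood tray: floor 4 mm thick, rim 5 mm wide, rim top 10 mm above the counter, about 8 mm of play round its dish. Origin: centre of its underside, z up.
- small_round_holder: the smaller round holder, inner diameter 58 mm, outer 68 mm; takes the smaller round pot. Fixed. Low pale-wood tray: floor 4 mm thick, rim 5 mm wide, rim top 10 mm above the counter, about 8 mm of play round its dish. Origin: centre of its underside, z up.
- square_holder: square holder, 72 x 72 mm inside, 82 x 82 mm outside; takes the square dish, any side first. Fixed. Low pale-wood tray: floor 4 mm thick, rim 5 mm wide, rim top 10 mm above the counter, about 8 mm of play round its dish. Origin: centre of its underside, z up, x and y along its sides.
- oblong_holder: oblong holder, 106 mm (along its x) by 60 mm (along its y) inside, 116 x 70 mm outside; takes the oblong dish, either way round. Fixed. Low pale-wood tray: floor 4 mm thick, rim 5 mm wide, rim top 10 mm above the counter, about 8 mm of play round its dish. Origin: centre of its underside, z up.
Mind the look-alikes: they are no part of the job. What is shaped like the oblong_dish but pink is not meant. What is shaped like the large_pot but pink is not meant.

How it is judged:
At the end, for the whole second after the job is handed in: Each of the four dishes stands upright (within 0.06 rad) and at rest on the floor of its own holder (underside 2 to 6.5 mm above the holder's underside), centre within 12 mm of the holder's centre, and released (horizontal distance between large_pot and large_round_holder below 0.012 m and z of large_pot in the frame of large_round_holder between 0.002 and 0.0065 m and angle between each of large_pot, small_pot, square_dish, oblong_dish's own z axis and vertical below 0.06 rad and linear speed of each of large_pot, small_pot, square_dish, oblong_dish below 0.02 m/s and angular speed of each of large_pot, small_pot, square_dish, oblong_dish below 0.2 rad/s and horizontal distance between small_pot and small_round_holder below 0.012 m and z of small_pot in the frame of small_round_holder between 0.002 and 0.0065 m and horizontal distance between square_dish and square_holder below 0.012 m and z of square_dish in the frame of square_holder between 0.002 and 0.0065 m and horizontal distance between oblong_dish and oblong_holder below 0.012 m and z of oblong_dish in the frame of oblong_holder between 0.002 and 0.0065 m); the robot touches nothing.
It fails at once if the large pot is dropped or knocked flying (moves faster than 0.7 m/s, a fall of about 25 mm, while the fingers do not touch it) (linear speed of large_pot above 0.7 m/s and contact force between large_pot and the fingers below 0.05 N).
It fails at once if the small pot is dropped or knocked flying (moves faster than 0.7 m/s, a fall of about 25 mm, while the fingers do not touch it) (linear speed of small_pot above 0.7 m/s and contact force between small_pot and the fingers below 0.05 N).
It fails at once if the square dish is dropped or knocked flying (moves faster than 0.7 m/s, a fall of about 25 mm, while the fingers do not touch it) (linear speed of square_dish above 0.7 m/s and contact force between square_dish and the fingers below 0.05 N).
It fails at once if the oblong dish is dropped or knocked flying (moves faster than 0.7 m/s, a fall of about 25 mm, while the fingers do not touch it) (linear speed of oblong_dish above 0.7 m/s and contact force between oblong_dish and the fingers below 0.05 N).
It also fails if it takes over 112 s, if anything falls off the work surface, if the arm or the gripper's body presses on something with over 40 N, if the wrist force passes 120 N, or if a joint passes its speed limit or range.

### The arm

A 7-joint arm with a two-finger parallel gripper is mounted at the origin on the work surface. World frame = base frame: x ahead of the robot, y to its left, z up, the work surface at z = 0. Lengths are in m, angles in rad, forces in N, time in s.
With the tool pointing down it reaches from about 0.4 to 0.875 m from the base axis. Payload 19.3 kg.
Tool frame: the origin (TCP) lies on the centre line of the jaws, within the pads' length; the fingertips stand 14 mm ahead of it and the grasp point (between the pads) lies 5 mm behind it (bot.tip_extent is the distance from the TCP to the fingertips, in m); z points along the fingers, y is the line along which they close (so a half turn about z gives the same grasp; the last joint's range is limited). The gripper opens to 85 mm and grips with 20 to 120 N. Pads are 22 mm wide; open, the fingers measure 114 mm over their backs; the gripper's body (76 mm by 85 mm) begins 54 mm behind the grasp point. The pads swing forward as they close: fully open they stand 13 mm farther back than shut.
Start: joints at [1.115, 0.521, -0.036, 1.599, 0.021, 1.021, -0.113], TCP at [0.235, -0.579, 0.216] pointing down, gripper open.
Joint ranges: [-2.91, 2.91], [-0.3, 2.13], [-1.5, 1.42], [0.17, 2.43], [-1.26, 4.41], [0.16, 1.93], [-2.52, 2.52]. Speed limits (rad/s): [1.89, 1.89, 2.39, 2.39, 3.01, 3.01, 3.01].

### API

Orientations are given as [roll, pitch, yaw] about the fixed x, y, z axes, in that order (R = Rz(yaw) Ry(pitch) Rx(roll)).
In Python, from workcell import monitor, grab_frame, camera_model, bot gives the robot as it stands.
- The arm moves only by the tool move_arm, never from a script. Its argument "moves" is a list of rows, each a list of 4 numbers: the shift along the world's x, y, z in mm, then the turn about the world's z in rad. A call has 1 to 12 rows; each row is the pose to reach, as a shift and turn from the pose commanded when the call began; what a row does not reach only later rows make up. A row lasts 1/8 s, in which the tool goes at most 62.5 mm and 10.7 degrees, less where a joint would pass 70% of its speed; a pose out of reach is approached as far as the arm can. A call with a gripper value outside its range is refused whole. "gripper" is the opening, from 0 (shut) to 1 (fully open), set as the call begins (left out, the last holds). The fingers move at their own pace and stop on an object; "newtons" is the grip in N (left out, the last holds). Time passes only in rows, so rows that repeat a pose let the fingers close. It gives the time, the measured TCP pose, the force, the opening and the grip force at its end, in the units of the state.
- monitor.observe(): the state, without advancing time (a new reading comes with each control period).
- grab_frame(name): name is "scene" or "top" or "wrist"; returns the picture (480x640x3 uint8, blue, green, red); there is no depth.
- camera_model(name): a dict with "vfov" (degrees; the focal length in pixels is half the picture's height over the tangent of half this angle, whatever the lens; pixels are square), "cx", "cy" (the principal point, pixels), "R" (3x3) and "t" (3): a world point X has camera coordinates R X + t; the wrist camera has in their place "T_tool_cam" (4x4, takes a point from camera to tool coordinates, whose origin is the TCP and whose axes are the flange's). Camera axes: x right, y down, z forward; pixel columns grow to the right and rows downward; lengths in m; the calibration is good to about 2 mm. A picture is of the moment at which its call begins: read the wrist's pose just before it. camera_model takes no time and is no camera call.
- bot.job_done(): hands the job in; it is judged then, once.
The state is a dict: "clock": time; "qpos": joint angles; "qd": joint speeds; "joint_efforts": joint torques, N m; "position": TCP position; "tool_rot": TCP orientation; "force": force on the tool from outside, world axes, zero at the start; "moment": the same for the moment, N m; "grip_width": finger opening in m; "finger_force": force on a finger pad.
Only numpy, scipy, OpenCV 4.12 (cv2) and the standard library are available. Lean on these libraries where they do the work, as an engineer would, in place of code of your own. Each camera call takes 0.05 s, during which the arm holds its last target. There are 200 camera calls.

## Working session

There is one attempt and no reset: what is moved stays moved. The work goes in short steps, Python scripts to look and compute and a tool call to move; the robot and the scene stay as the last step left them, time stands still between calls to the robot, and variables do not carry over. Pictures are saved under pics/ and viewed, at most 14 in all, crops included, and the job is handed in when it is done.

Besides the shell and the picture viewer there is one more tool, called after "Call:" as name(argument=value, ...) on one line, values as JSON. move_arm: Moves the arm, as the interface text tells. Its arguments: {"type":"object","properties":{"moves":{"type":"array","items":{"type":"array","items":{"type":"number"}}},"gripper":{"type":"number"},"newtons":{"type":"number"}},"required":["moves"]}

```bash
mkdir -p pics
python3 - <<'E'
from workcell import monitor, grab_frame, camera_model, bot
import cv2,json
for n in("top","scene"):
    cv2.imwrite(f"pics/{n}0.png",grab_frame(n)); m=camera_model(n); print(n,m)
print(camera_model("wrist")); print(monitor.observe())
E
```

```text
top {'vfov': 53.483349592304776, 'cx': 315.4857800784516, 'cy': 235.91382391792166, 'R': array([[ 0.01434195, -0.99981232, -0.01302413],
       [-0.99854006, -0.01364287, -0.05226493],
       [ 0.05207744,  0.0137547 , -0.99854832]]), 't': array([-0.00582425,  0.44884166,  1.07013637])}
scene {'vfov': 48.9663839062979, 'cx': 324.8930478036443, 'cy': 241.92943805118796, 'R': array([[-0.17408212,  0.98472674,  0.00294223],
       [ 0.51818025,  0.09414493, -0.85007409],
       [-0.83736769, -0.14645809, -0.5266549 ]]), 't': array([ 0.06797024, -0.18626138,  1.77061936])}
{'vfov': 59.02209095827855, 'cx': 324.90532405407816, 'cy': 235.55812567229918, 'T_tool_cam': array([[-6.85334188e-04, -9.47455036e-01, -3.19888239e-01,
         8.24831746e-02],
       [ 9.99999173e-01, -9.97299053e-04,  8.11415853e-04,
         1.00657647e-04],
       [-1.08780427e-03, -3.19887418e-01,  9.47454936e-01,
        -1.57855502e-01],
       [ 0.00000000e+00,  0.00000000e+00,  0.00000000e+00,
         1.00000000e+00]])}
{'clock': 0.1, 'qpos': array([ 1.11478523,  0.52195244, -0.03632194,  1.59994312,  0.02119858,
        1.02109797, -0.11277518]), 'qd': array([ 0.0013852 , -0.0015831 ,  0.00017443, -0.00017976,  0.00067054,
       -0.00083664, -0.00032658]), 'joint_efforts': array([ 2.29308287e-03, -9.28501725e+01,  1.98351815e+00, -3.70538020e+01,
        1.81252300e-02,  5.40702429e-03, -1.09962909e-04]), 'position': array([ 0.23504113, -0.57878146,  0.2158874 ]), 'tool_rot': array([-3.14057927e+00,  7.23607614e-05,  3.85819319e-01]), 'force': array([ 1.29634741, -0.25305989,  0.68580853]), 'moment': array([0.01203786, 0.0150013 , 0.02718945]), 'finger_force': 0.0, 'grip_width': 0.08501526631761692}
```

View pics/top0.png

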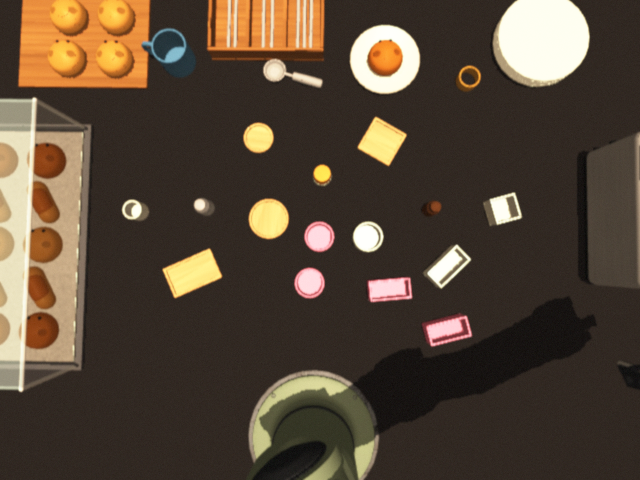

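View pics/scene0.png

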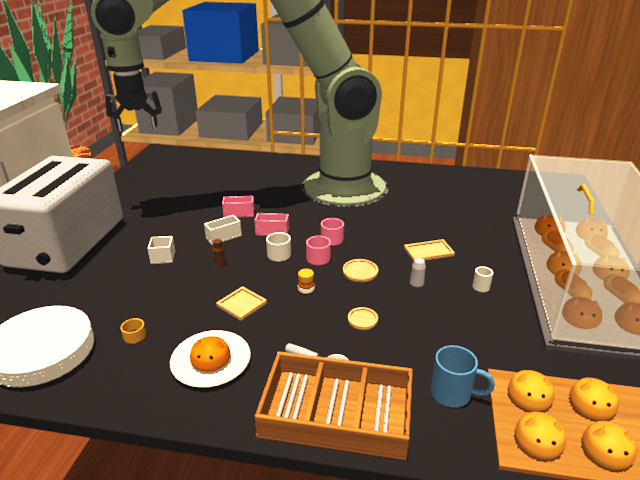

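Candidates in the top view:
- **large_pot:** white at (368,237). The pink look-alikes at (319,236) and (309,283) are ruled out.
- **small_pot:** white cup at (135,210). Not the shaker (204,206), jam jar (322,175) or napkin ring (468,78).
- **square_dish:** (503,209).
- **oblong_dish:** white at (447,266). The pink ones at (390,290) and (447,330) are ruled out.
- **Holders:** large round (269,218), small round (258,138), square (382,141), oblong (192,273).

Next I'll fit silhouettes to these.

```bash
cat > h.py <<'E'
import numpy as np, cv2
from scipy.optimize import minimize
from scipy.spatial.transform import Rotation as Ro
from workcell import monitor, grab_frame, camera_model, bot
def cam(name):
    m=camera_model(name); f=240/np.tan(np.radians(m["vfov"]/2))
    K=np.array([[f,0,m["cx"]],[0,f,m["cy"]],[0,0,1]])
    if name!="wrist": return K,m["R"],m["t"]
    s=monitor.observe(); T=np.eye(4); T[:3,:3]=Ro.from_euler("xyz",s["tool_rot"]).as_matrix(); T[:3,3]=s["position"]
    C=np.linalg.inv(T@m["T_tool_cam"]); return K,C[:3,:3],C[:3,3]
def proj(c,P):
    K,R,t=c; q=(P@R.T+t)@K.T; return q[:,:2]/q[:,2:]
def ground(c,uv,z):
    K,R,t=c; d=R.T@np.linalg.solve(K,[uv[0],uv[1],1]); o=-R.T@t; return o+d*(z-o[2])/d[2]
def outline(a,b):
    if b==0:
        t=np.linspace(0,2*np.pi,48,False); return np.c_[np.cos(t),np.sin(t)]*a/2
    return np.array([[1,1],[-1,1],[-1,-1],[1,-1]])*[a/2,b/2]
def hull(c,p,a,b,h):
    o=outline(a,b); co,s=np.cos(p[2]),np.sin(p[2]); o=o@np.array([[co,s],[-s,co]])+p[:2]
    P=np.r_[np.c_[o,np.zeros(len(o))],np.c_[o,np.full(len(o),h)]]
    return cv2.convexHull(proj(c,P).astype(np.float32))[:,0]
def fit(c,mask,uv,a,b,h,yaw0=(0,)):
    n,l=cv2.connectedComponents(mask.astype(np.uint8)); k=l[int(uv[1]),int(uv[0])]
    if k==0:
        ys,xs=np.nonzero(l); i=np.argmin((ys-uv[1])**2+(xs-uv[0])**2); k=l[ys[i],xs[i]]
    ys,xs=np.nonzero(l==k); x0,x1,y0,y1=xs.min()-12,xs.max()+13,ys.min()-12,ys.max()+13
    x0,y0=max(x0,0),max(y0,0)
    S=8; M=(l[y0:y1,x0:x1]==k).astype(np.uint8)
    cn,_=cv2.findContours(M,cv2.RETR_EXTERNAL,cv2.CHAIN_APPROX_NONE); M=cv2.drawContours(M.copy(),cn,-1,1,-1)
    M=cv2.resize(M,None,fx=S,fy=S,interpolation=cv2.INTER_NEAREST)
    def cost(p):
        q=(hull(c,p*[.01,.01,.1],a,b,h)-[x0,y0]+.5)*S*16
        r=cv2.fillConvexPoly(np.zeros_like(M),q.round().astype(np.int32),1,shift=4)
        return 1-(r&M).sum()/max(1,(r|M).sum())
    g=ground(c,(xs.mean(),ys.mean()),h/2); best=None
    for y in yaw0:
        s=np.array([g[0],g[1],y])/[.01,.01,.1]
        r=minimize(cost,s,method="Nelder-Mead",options=dict(initial_simplex=s+np.array([[0,0,0],[1,0,0],[0,1,0],[0,0,3]]),xatol=.005,fatol=1e-4))
        if best is None or r.fun<best.fun: best=r
    return best.x*[.01,.01,.1],1-best.fun,len(xs)
def masks(im):
    hsv=cv2.cvtColor(im,cv2.COLOR_BGR2HSV); H,Sa,V=cv2.split(hsv)
    return ((V>75)&(Sa<110)),((V>110)&(H>8)&(H<32)&(Sa>60))
Y=np.arange(-1.5,1.6,.3)
D=dict(large_pot=((64,0,52),(0,)),small_pot=((42,0,48),(0,)),square_dish=((56,56,48),Y/2),oblong_dish=((90,44,48),Y),
 large_round_holder=((90,0,10),(0,)),small_round_holder=((68,0,10),(0,)),square_holder=((82,82,10),Y/2),oblong_holder=((116,70,10),Y))
E
cat > a.py <<'E'
from h import *
im=grab_frame("top"); c=cam("top"); w,o=masks(im)
px=dict(large_pot=(368,237),small_pot=(135,210),square_dish=(503,209),oblong_dish=(447,266),large_round_holder=(269,218),small_round_holder=(258,138),square_holder=(382,141),oblong_holder=(192,273))
v=im.copy()
v=cv2.resize(im[110:350,90:550],None,fx=1.73,fy=1.73,interpolation=cv2.INTER_CUBIC)
for n,u in px.items():
    d,y=D[n]; d=np.array(d)/1000
    p,i,k=fit(c,o if 'holder' in n else w,u,*d,y); print(n,p.round(4),round(i,3),k)
    cv2.polylines(v,[((hull(c,p,*d)-[90,110])*1.73).round().astype(np.int32)],True,(0,255,0),1)
cv2.imwrite("pics/fit.png",v); print(bot.tip_extent)
E
python3 a.py
```

```text
large_pot [ 0.4485 -0.116   0.1724] 0.895 807
small_pot [0.5013 0.4097 0.2077] 0.901 477
square_dish [ 0.514  -0.4166  0.2773] 0.895 957
oblong_dish [ 0.3858 -0.2935  2.3567] 0.933 1130
large_round_holder [0.4881 0.1095 0.3583] 0.931 1327
small_round_holder [0.6758 0.137  0.3158] 0.934 759
square_holder [ 0.6706 -0.1491 -0.5143] 0.921 1426
oblong_holder [0.3617 0.2815 2.0086] 0.925 1754
0.014
```

View pics/fit.png

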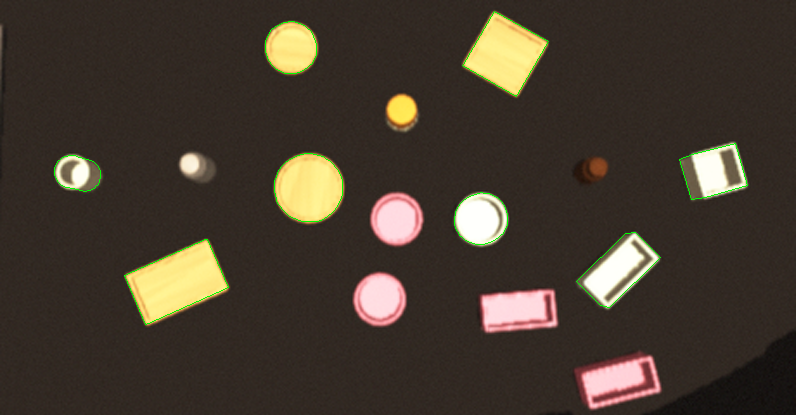

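The fits sit on the eight intended objects. I'll move above the square dish, swinging inward first to clear the toaster, and refine from close by.

Call:
move_arm(moves=[[20,55,0,0],[40,110,0,0],[70,155,0,0],[120,162,0,-0.05],[170,162,-20,-0.1],[220,162,-40,-0.11],[260,162,-56,-0.11],[279,162,-56,-0.11],[279,162,-56,-0.11],[279,162,-56,-0.11]], gripper=1, newtons=35)

```text
clock: 1.4
position: [0.5133, -0.4174, 0.1603]
tool_rot: [-3.141, 0.001, 0.275]
force: [-0.4, -0.2, 0.5]
grip_width: 0.0855
finger_force: 0.0
```

```bash
cat > w.py <<'E'
# usage: w.py name x y yaw pic : refit named object in the wrist view
from h import *; import sys
n=sys.argv[1]; x,y,yaw=map(float,sys.argv[2:5])
c=cam("wrist"); s=monitor.observe(); im=grab_frame("wrist"); w,o=masks(im)
d=np.array(D[n][0])/1000; u=proj(c,np.array([[x,y,d[2]/2]]))[0]
p,i,k=fit(c,o if 'holder' in n else w,u,*d,[yaw]); print(n,p.round(4),"iou",round(i,3),k,"px",u.round())
ps=s["position"]; print("tcp",ps.round(4),"yaw",s["tool_rot"].round(3),"shift mm",((p[:2]-ps[:2])*1000).round(1),"t",s["clock"])
if len(sys.argv)>5:
    cv2.polylines(im,[hull(c,p,*d).round().astype(np.int32)],True,(0,255,0),1); cv2.imwrite(f"pics/{sys.argv[5]}.png",im)
E
python3 w.py square_dish .514 -.4166 .277 w_sq
```

```text
square_dish [ 0.6471 -0.5379  1.179 ] iou 0.069 187648 px [324. 212.]
tcp [ 0.5133 -0.4174  0.1603] yaw [-3.141e+00  1.000e-03  2.750e-01] shift mm [ 133.8 -120.5] t 1.4
```

View pics/w_sq.png

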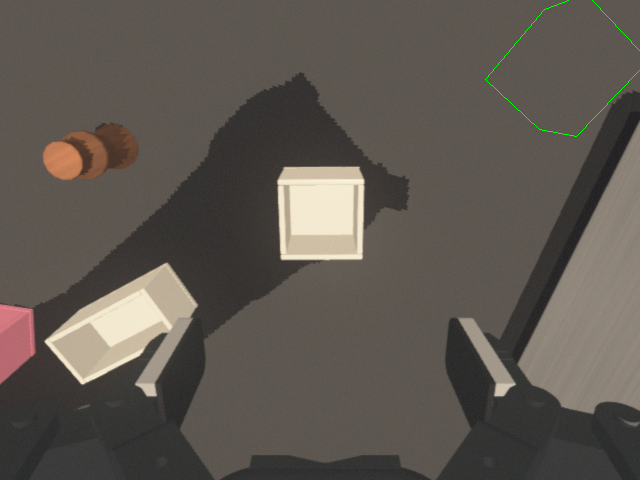

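The wrist view is brighter, so the counter got into the mask. The square dish is alone and clear at (320,213). I'll raise the threshold for the wrist camera.

```bash
sed -i 's/def masks(im):/def masks(im,t=75):/; s/(V>75)/(V>t)/' h.py; sed -i 's/masks(im)/masks(im,125)/' w.py; python3 w.py square_dish .514 -.4166 .277 w_sq2
```

```text
square_dish [ 0.5143 -0.4145  0.2813] iou 0.988 7868 px [324. 212.]
tcp [ 0.5132 -0.4175  0.1606] yaw [3.141 0.    0.275] shift mm [1.1 3. ] t 1.45
```

View pics/w_sq2.png

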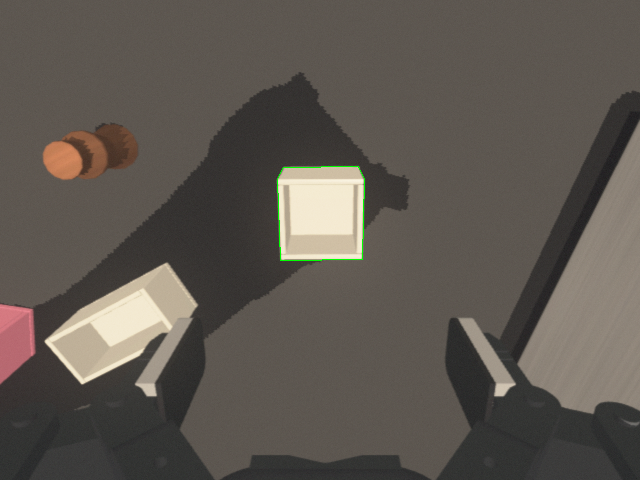

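The fit is tight (IoU 0.99). Descending and gripping.

Call:
move_arm(moves=[[1,3,-40,0],[1,3,-80,0],[1,3,-110,0],[1,3,-127,0],[1,3,-127,0]])

```text
clock: 2.12
position: [0.5146, -0.414, 0.033]
tool_rot: [-3.141, 0.001, 0.275]
force: [0.4, -0.3, 0.8]
grip_width: 0.0855
finger_force: 0.0
```

Call:
move_arm(moves=[[0,0,0,0],[0,0,0,0],[0,0,0,0],[0,0,0,0],[0,0,0,0],[0,0,0,0]], gripper=0, newtons=35)

```text
clock: 2.88
position: [0.5152, -0.414, 0.0334]
tool_rot: [-3.142, -0.0, 0.276]
force: [0.7, -0.1, 0.5]
grip_width: -0.0001
finger_force: 0.0
```

The jaws shut on nothing, so I'll look.

Run:
```python
from h import *
a=grab_frame("wrist"); b=grab_frame("scene")
cv2.imwrite("pics/miss.png",np.hstack([cv2.resize(a,(400,300)),cv2.resize(b[180:330,80:280],(400,300))]))
c=cam("wrist"); s=monitor.observe(); print(s["finger_force"],s["grip_width"],proj(c,s["position"][None]))
```

```text
0.0 -9.159514075920642e-05 [[324.4133242  302.27331836]]
```

View pics/miss.png

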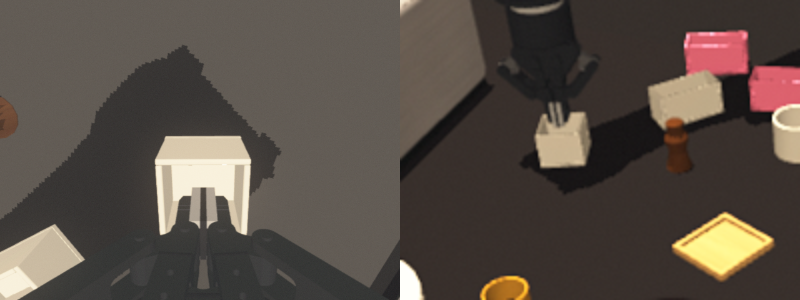

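Run:
```python
from h import *
c=cam("wrist"); im=grab_frame("wrist")
p=[.5143,-.4145,.2813]
for z in(0,.048):
    o=outline(.056,.056); co,s=np.cos(p[2]),np.sin(p[2]); P=o@np.array([[co,s],[-s,co]])+p[:2]
    q=proj(c,np.c_[P,np.full(4,z)]); print(z,q.round()); cv2.polylines(im,[q.round().astype(np.int32)],True,(0,255,0) if z else (0,0,255),1)
v=im[190:450,180:480]; cv2.imwrite("pics/miss2.png",cv2.resize(v,None,fx=2.2,fy=2.2))
```

```text
0 [[265. 218.]
 [270. 323.]
 [380. 322.]
 [384. 217.]]
0.048 [[247. 255.]
 [256. 384.]
 [395. 383.]
 [402. 254.]]
```

View pics/miss2.png

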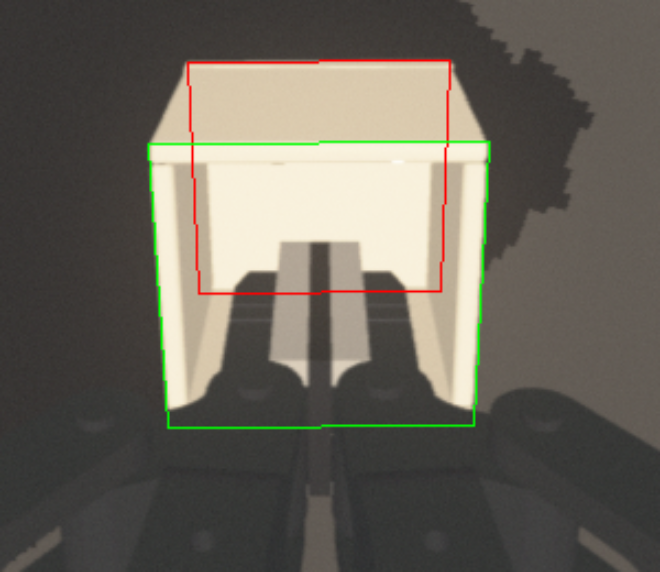

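The dish is where it was and the fingers shut above its rim, so the tips sit higher than the reported TCP implies. I'll check the real tip height in the scene camera.

Run:
```python
from h import *
c=cam("scene"); im=grab_frame("scene"); s=monitor.observe(); p=s["position"]
x0,y0,k=130,190,6
v=cv2.resize(im[y0:y0+90,x0:x0+80],None,fx=k,fy=k,interpolation=cv2.INTER_CUBIC)
for z,col in((.019,(0,0,255)),(.033,(0,255,0)),(.05,(255,0,0)),(.07,(0,255,255))):
    q=proj(c,np.array([[p[0],p[1],z]]))[0]; print(z,q); cv2.circle(v,tuple(((q-[x0,y0]+.5)*k).astype(int)),4,col,1)
h=hull(c,[.5143,-.4145,.2813],.056,.056,.048); cv2.polylines(v,[((h-[x0,y0]+.5)*k).astype(np.int32)],True,(255,0,255),1)
cv2.imwrite("pics/sc.png",v)
```

```text
0.019 [162.08495865 251.61148457]
0.033 [161.23239166 247.1262721 ]
0.05 [160.18482668 241.61520787]
0.07 [158.93477839 235.03891273]
```

View pics/sc.png

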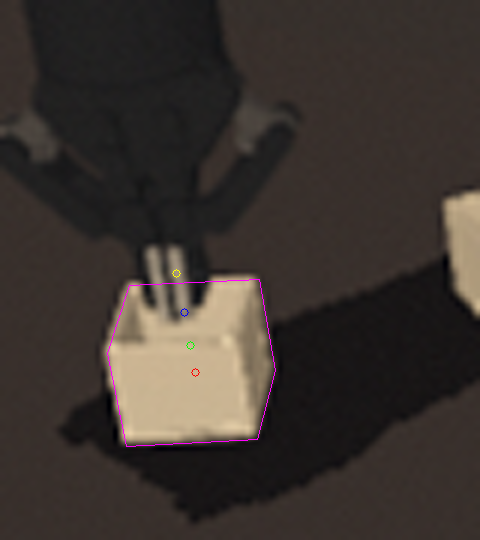

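Both views put the shut tips at z ≈ 0.05, about 16 mm behind the reported TCP instead of 14 mm ahead. I'll allow for that ~32 mm offset: rise, open, then descend in stages watching the force.

Call:
move_arm(moves=[[0,0,25,0],[0,0,25,0],[0,0,25,0],[0,0,25,0],[0,0,25,0]], gripper=1)

```text
clock: 3.7
position: [0.515, -0.4139, 0.0579]
tool_rot: [-3.141, 0.0, 0.276]
force: [0.0, -0.4, -0.1]
grip_width: 0.0852
finger_force: 0.0
```

Call:
move_arm(moves=[[0,0,-25,0],[0,0,-45,0],[0,0,-60,0],[0,0,-60,0]])

```text
clock: 4.2
position: [0.5146, -0.4136, -0.0029]
tool_rot: [-3.14, 0.001, 0.276]
force: [0.6, -0.7, -0.6]
grip_width: 0.085
finger_force: 0.0
```

Call:
move_arm(moves=[[0,0,0,0],[0,0,0,0],[0,0,0,0],[0,0,0,0],[0,0,0,0],[0,0,0,0]], gripper=0, newtons=35)

```text
clock: 4.95
position: [0.5156, -0.4144, -0.0007]
tool_rot: [3.141, -0.001, 0.276]
force: [-0.1, 0.7, 7.0]
grip_width: 0.0558
finger_force: 38.1
```

Gripped at 55.8 mm, which matches the square dish. Lifting and carrying it to the square holder.

Call:
move_arm(moves=[[0,0,25,0],[0,0,65,0],[0,0,105,0],[20,40,130,0.1],[50,90,130,0.25],[80,140,130,0.4],[110,190,130,0.55],[135,235,130,0.7],[155,265,130,0.78],[155,265,130,0.78],[155,265,130,0.78]])

```text
clock: 6.32
position: [0.6698, -0.1499, 0.1284]
tool_rot: [-3.142, 0.001, 1.055]
force: [0.1, -1.3, -1.4]
grip_width: 0.0556
finger_force: 37.8
```

Run:
```python
from h import *
c=cam("wrist"); s=monitor.observe(); im=grab_frame("wrist"); print(s["position"],s["tool_rot"],s["force"],s["grip_width"])
cv2.polylines(im,[hull(c,[.6706,-.1491,1.0567],.082,.082,.01).round().astype(np.int32)],True,(0,255,0),1)
z=s["position"][2]+.0007
cv2.imwrite("pics/h1.png",im)
```

```text
[ 0.66975083 -0.14988057  0.12837079] [-3.14155936e+00  7.59980822e-04  1.05454057e+00] [ 0.0767062  -1.33351704 -1.44714047] 0.05556770698220324
```

View pics/h1.png

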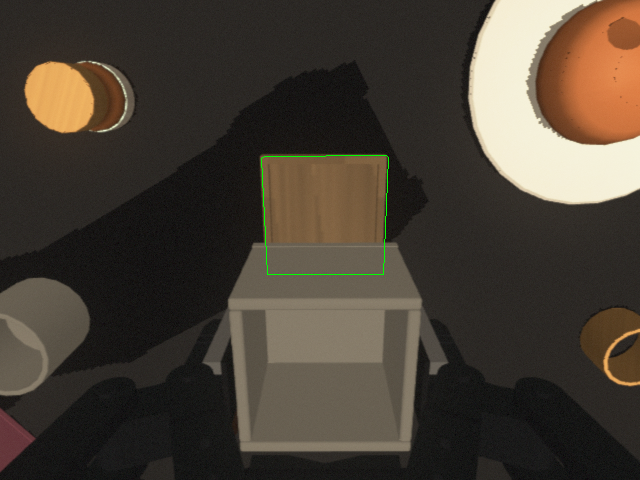

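The predicted holder outline (top-left 262,156 to 388,275) lies on the real holder. Lowering with a 2 mm correction, slowing near the floor.

Call:
move_arm(moves=[[2,2,-40,0],[2,2,-80,0],[2,2,-105,0],[2,2,-115,0],[2,2,-120,0],[2,2,-122,0],[2,2,-123,0],[2,2,-123,0]])

```text
clock: 7.38
position: [0.6724, -0.1471, 0.0059]
tool_rot: [3.141, -0.0, 1.056]
force: [-0.7, -0.2, -0.8]
grip_width: 0.0554
finger_force: 37.8
```

Call:
move_arm(moves=[[0,0,-1,0],[0,0,-2,0],[0,0,-3,0],[0,0,-3,0]])

```text
clock: 7.88
position: [0.6722, -0.1471, 0.0033]
tool_rot: [3.141, 0.0, 1.056]
force: [-6.1, 0.9, 13.5]
grip_width: 0.0555
finger_force: 39.6
```

Call:
move_arm(moves=[[0,0,1,0],[0,0,1,0],[0,0,1,0],[0,0,1,0],[0,0,1,0]], gripper=1)

```text
clock: 8.5
position: [0.6721, -0.1471, 0.0033]
tool_rot: [-3.142, 0.0, 1.056]
force: [0.1, 0.7, -0.2]
grip_width: 0.0857
finger_force: 0.0
```

Call:
move_arm(moves=[[0,0,30,0],[0,0,70,0],[0,0,110,0],[0,0,130,0],[0,0,130,0]])

```text
clock: 9.12
position: [0.6727, -0.1472, 0.1344]
tool_rot: [3.14, -0.001, 1.056]
force: [0.5, 0.1, -0.6]
grip_width: 0.0854
finger_force: 0.0
```

```bash
python3 w.py square_dish .6722 -.1471 1.056 p1; python3 w.py square_holder .6706 -.1491 1.0567
```

```text
square_dish [ 0.6661 -0.1595  1.0547] iou 0.611 3912 px [323. 224.]
tcp [ 0.6727 -0.1472  0.1344] yaw [ 3.140e+00 -1.000e-03  1.056e+00] shift mm [ -6.6 -12.3] t 9.125
square_holder [ 0.6725 -0.1515  1.0567] iou 0.002 1 px [324. 219.]
tcp [ 0.672  -0.1471  0.133 ] yaw [-3.142  0.     1.056] shift mm [ 0.4 -4.3] t 9.175
```

View pics/p1.png

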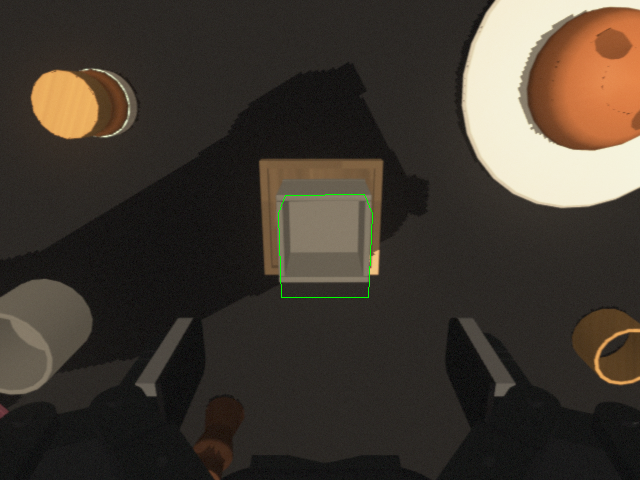

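The dish stands inside the square holder's rim (rim top corners about 278,195 / 372,195 / 370,282 / 281,282). I'll check the centre numerically.

Run:
```python
from h import *
c=cam("wrist")
d=np.mean([ground(c,u,.052) for u in((278,195),(372,195),(370,282),(281,282))],0)
h=np.mean([ground(c,u,.010) for u in((260,160),(383,160),(379,274),(265,274))],0)
print(d,h,(d-h)*1000)
```

```text
[ 0.67145021 -0.1481307   0.052     ] [ 0.66946857 -0.14678846  0.01      ] [ 1.98163754 -1.34223402 42.        ]
```

2.4 mm off centre, so the square dish is done. Next is the large pot.

Call:
move_arm(moves=[[-40,5,10,0.06],[-85,10,25,0.12],[-130,18,25,0.18],[-175,25,25,0.24],[-210,30,25,0.26],[-223,31,25,0.26],[-223,31,25,0.26]])

```text
clock: 10.1
position: [0.449, -0.1162, 0.158]
tool_rot: [-3.141, 0.0, 1.315]
force: [0.0, -0.4, -0.6]
grip_width: 0.0851
finger_force: 0.0
```

```bash
python3 w.py large_pot .4485 -.116 0 lp
```

```text
large_pot [ 0.4483 -0.1142  0.0275] iou 0.964 7727 px [324. 214.]
tcp [ 0.449  -0.1162  0.158 ] yaw [-3.141  0.     1.315] shift mm [-0.8  2. ] t 10.1
```

View pics/lp.png

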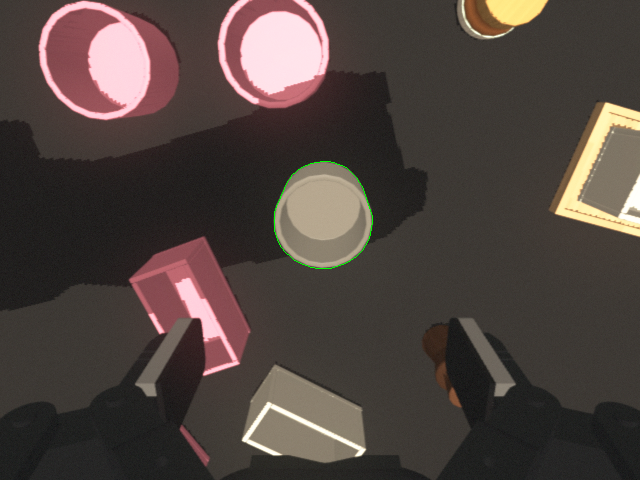

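Large pot confirmed (white, IoU 0.96). Pink dishes clear the fingers by about 16 mm.

Call:
move_arm(moves=[[-1,2,-40,0],[-1,2,-80,0],[-1,2,-115,0],[-1,2,-140,0],[-1,2,-155,0],[-1,2,-160,0],[-1,2,-160,0]])

```text
clock: 11.02
position: [0.4486, -0.1141, -0.0014]
tool_rot: [3.141, 0.0, 1.316]
force: [-0.4, 0.3, -0.4]
grip_width: 0.0855
finger_force: 0.0
```

Call:
move_arm(moves=[[0,0,0,0],[0,0,0,0],[0,0,0,0],[0,0,0,0],[0,0,0,0]], gripper=0, newtons=35)

```text
clock: 11.65
position: [0.4487, -0.1143, -0.0006]
tool_rot: [3.14, 0.0, 1.316]
force: [-2.0, 1.8, 12.7]
grip_width: 0.0645
finger_force: 35.3
```

Call:
move_arm(moves=[[0,0,25,0],[0,0,65,0],[0,0,105,0],[5,30,130,0.05],[12,75,130,0.1],[20,120,130,0.16],[30,165,130,0.22],[37,205,130,0.25],[39,223,130,0.25],[39,223,130,0.25],[39,223,130,0.25]])

```text
clock: 13.02
position: [0.4871, 0.1075, 0.1285]
tool_rot: [-3.141, 0.001, 1.564]
force: [0.2, 0.7, -2.2]
grip_width: 0.0642
finger_force: 39.8
```

Run:
```python
from h import *
c=cam("wrist"); s=monitor.observe(); im=grab_frame("wrist"); print(s["position"],s["tool_rot"],s["force"],s["grip_width"])
cv2.polylines(im,[hull(c,[.4881,.1095,0],.09,0,.01).round().astype(np.int32)],True,(0,255,0),1)
cv2.imwrite("pics/h2.png",im)
```

```text
[0.48705663 0.10752621 0.12846588] [-3.14148008e+00  8.44999056e-04  1.56428313e+00] [ 0.24936551  0.73166977 -2.20336221] 0.06422777452318
```

View pics/h2.png

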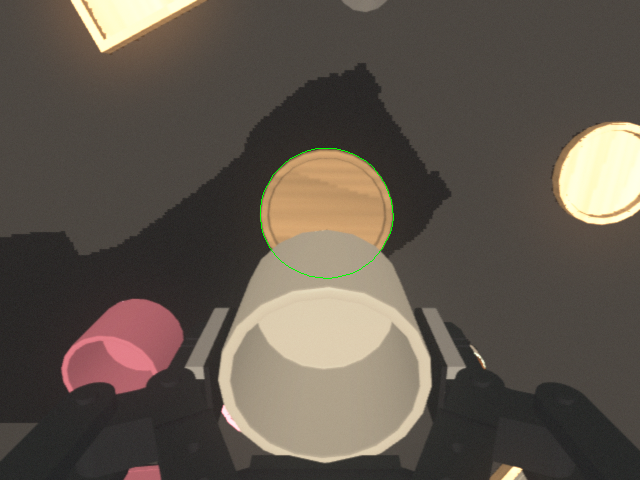

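The outline matches the holder at (327,213). Lowering.

Call:
move_arm(moves=[[1,2,-40,0],[1,2,-80,0],[1,2,-105,0],[1,2,-115,0],[1,2,-120,0],[1,2,-123,0],[1,2,-125,0],[1,2,-126,0],[1,2,-126,0]])

```text
clock: 14.2
position: [0.4885, 0.1109, 0.0034]
tool_rot: [3.14, 0.0, 1.566]
force: [-4.5, -1.7, 18.4]
grip_width: 0.0639
finger_force: 41.3
```

Call:
move_arm(moves=[[0,0,1,0],[0,0,1,0],[0,0,1,0],[0,0,1,0],[0,0,1,0]], gripper=1)

```text
clock: 14.82
position: [0.4881, 0.1109, 0.0033]
tool_rot: [-3.141, -0.0, 1.566]
force: [1.0, 0.1, -0.7]
grip_width: 0.0855
finger_force: 0.0
```

Call:
move_arm(moves=[[0,0,30,0],[0,0,70,0],[0,0,110,0],[0,0,155,0],[0,0,155,0]])

```text
clock: 15.45
position: [0.4896, 0.1112, 0.1612]
tool_rot: [3.137, -0.001, 1.565]
force: [-0.5, 0.1, -1.6]
grip_width: 0.0854
finger_force: 0.0
```

```bash
cat > chk.py <<'E'
# chk.py dish: fit dish standing at z=4 mm in the wrist view (saturation separates it from wood)
from h import *; import sys
n=sys.argv[1]; x,y,yaw=map(float,sys.argv[2:5]); d=np.array(D[n][0])/1000
K,R,t=cam("wrist"); c=(K,R,t+R@[0,0,.004]); im=grab_frame("wrist"); hsv=cv2.cvtColor(im,cv2.COLOR_BGR2HSV)
u=proj(c,np.array([[x,y,d[2]/2]]))[0]; h=hull(c,[x,y,yaw],*d).round().astype(np.int32)
for th in(90,110,130):
    p,i,k=fit(c,(hsv[...,2]>th)&(hsv[...,1]<70),u,*d,[yaw]); print(th,p.round(4),round(i,3),((p[:2]-[x,y])*1000).round(1))
print(monitor.observe()["clock"])
E
python3 chk.py large_pot .4881 .1095 0
```

```text
90 [0.4884 0.1105 0.0543] 0.971 [0.3 1. ]
110 [0.4884 0.1105 0.0526] 0.968 [0.3 1. ]
130 [0.4884 0.1106 0.0529] 0.963 [0.3 1.1]
15.5
```

Large pot is within 1 mm of its holder's centre. Next is the small pot, with the wrist turned to keep the camera away from the display case.

Call:
move_arm(moves=[[2,40,0,0.15],[4,90,0,0.33],[6,140,0,0.5],[8,190,0,0.68],[10,240,0,0.86],[12,280,0,1.04],[12,299,0,1.2],[12,299,0,1.23],[12,299,0,1.23],[12,299,0,1.23]])

```text
clock: 16.75
position: [0.5005, 0.4089, 0.1582]
tool_rot: [-3.141, 0.0, 2.793]
force: [1.2, 0.0, 0.4]
grip_width: 0.0854
finger_force: 0.0
```

```bash
python3 w.py small_pot .5013 .4097 0 sp
```

```text
small_pot [ 0.501   0.4086 -0.0216] iou 0.892 2963 px [327. 214.]
tcp [0.5005 0.4089 0.1582] yaw [-3.141  0.     2.793] shift mm [ 0.5 -0.4] t 16.75
```

View pics/sp.png

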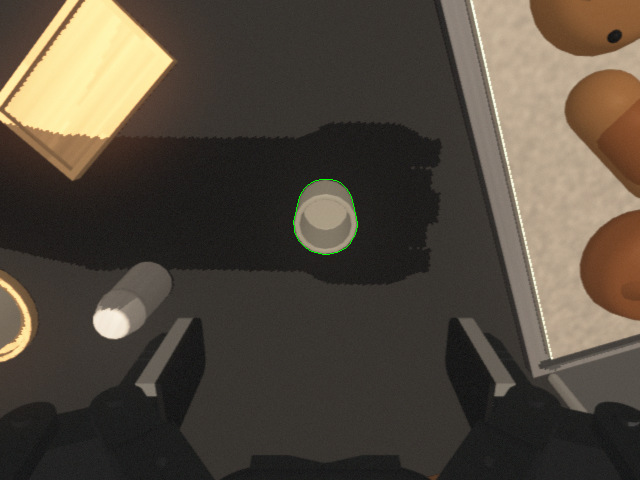

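Small pot is isolated at (325,217). The case edge is well clear.

Call:
move_arm(moves=[[0,0,-40,0],[0,0,-80,0],[0,0,-115,0],[0,0,-140,0],[0,0,-153,0],[0,0,-157,0],[0,0,-157,0]])

```text
clock: 17.68
position: [0.5005, 0.4102, 0.0021]
tool_rot: [3.141, 0.0, 2.796]
force: [-1.1, 1.0, -0.1]
grip_width: 0.0853
finger_force: 0.0
```

Call:
move_arm(moves=[[0,0,0,0],[0,0,0,0],[0,0,0,0],[0,0,0,0],[0,0,0,0],[0,0,0,0]], gripper=0, newtons=30)

```text
clock: 18.42
position: [0.5004, 0.4101, 0.002]
tool_rot: [3.141, 0.0, 2.796]
force: [-0.9, -1.7, 5.5]
grip_width: 0.0409
finger_force: 30.1
```

Call:
move_arm(moves=[[0,0,25,0],[0,0,65,0],[0,0,105,0],[25,-40,130,-0.12],[55,-85,130,-0.28],[85,-130,130,-0.44],[115,-180,130,-0.6],[145,-225,130,-0.75],[165,-260,130,-0.8],[175,-273,130,-0.8],[175,-273,130,-0.8],[175,-273,130,-0.8]])

```text
clock: 19.92
position: [0.6744, 0.1389, 0.1319]
tool_rot: [3.141, -0.001, 1.998]
force: [0.4, 0.2, -1.2]
grip_width: 0.0409
finger_force: 30.9
```

```bash
cat > hold.py <<'E'
# hold.py holder x y yaw: residual image shift of the visible holder edges against prediction, by best local match
from h import *; import sys
n=sys.argv[1]; x,y,yaw=map(float,sys.argv[2:5]); d=np.array(D[n][0])/1000
c=cam("wrist"); s=monitor.observe(); im=grab_frame("wrist"); hsv=cv2.cvtColor(im,cv2.COLOR_BGR2HSV)
m=((hsv[...,0]>5)&(hsv[...,0]<32)&(hsv[...,1]>75)&(hsv[...,2]>70)).astype(np.uint8)
u=proj(c,np.array([[x,y,.01]]))[0]
lim=int(u[1]+10)   # rows below are hidden by the held dish
best=[]
for dx in np.arange(-10,10.5,1):
  for dy in np.arange(-10,10.5,1):
    r=cv2.fillConvexPoly(np.zeros_like(m),hull(c,[x+dx/1e3,y+dy/1e3,yaw],*d).round().astype(np.int32),1)
    a,b=r[:lim],m[:lim]; w=cv2.dilate(r,np.ones((31,31)))[:lim]
    best.append(((a&b).sum()/((a|b)&w).sum(),dx,dy))
best.sort(reverse=True); print(best[0],[b for b in best if b[1:]==(0,0)],s["position"].round(4),s["tool_rot"].round(3),s["force"].round(1),u)
E
python3 hold.py small_round_holder .6758 .137 0
```

```text
(np.float64(0.9818037974683544), np.float64(-1.0), np.float64(0.0)) [(np.float64(0.966785290628707), np.float64(0.0), np.float64(0.0))] [0.6744 0.1389 0.1319] [ 3.141e+00 -1.000e-03  1.998e+00] [ 0.4  0.2 -1.2] [325.53377363 221.59502857]
```

Holder found within 1 mm of its top-view estimate. Lowering.

Call:
move_arm(moves=[[0,-1,-40,0],[0,-1,-80,0],[0,-1,-105,0],[0,-1,-115,0],[0,-1,-120,0],[0,-1,-123,0],[0,-1,-125,0],[0,-1,-127,0],[0,-1,-127,0]])

```text
clock: 21.1
position: [0.6756, 0.136, 0.006]
tool_rot: [3.141, 0.001, 1.996]
force: [-6.7, -2.9, 16.0]
grip_width: 0.0405
finger_force: 32.6
```

Call:
move_arm(moves=[[0,0,1,0],[0,0,1,0],[0,0,1,0],[0,0,1,0],[0,0,1,0]], gripper=1)

```text
clock: 21.72
position: [0.6751, 0.136, 0.0053]
tool_rot: [-3.142, -0.0, 1.996]
force: [-0.5, -0.6, -0.3]
grip_width: 0.0857
finger_force: 0.0
```

Call:
move_arm(moves=[[0,0,30,0],[0,0,70,0],[0,0,110,0],[0,0,152,0],[0,0,152,0]])

```text
clock: 22.35
position: [0.6766, 0.1365, 0.1608]
tool_rot: [3.137, 0.001, 1.996]
force: [-0.2, -0.5, -1.1]
grip_width: 0.0855
finger_force: 0.0
```

```bash
python3 chk.py small_pot .6750 .137 0
```

```text
90 [0.6761 0.1343 0.1439] 0.958 [ 1.1 -2.7]
110 [0.6761 0.1343 0.1347] 0.953 [ 1.1 -2.7]
130 [0.6761 0.1343 0.1989] 0.95 [ 1.1 -2.7]
22.4
```

Small pot is 3 mm off centre, fine. Now the oblong dish.

Call:
move_arm(moves=[[-20,-30,0,0.04],[-50,-74,0,0.08],[-80,-119,0,0.12],[-110,-163,0,0.16],[-140,-208,0,0.2],[-170,-252,0,0.24],[-200,-297,0,0.28],[-230,-341,0,0.32],[-260,-386,0,0.36],[-280,-415,0,0.36],[-290,-430,0,0.36],[-290,-430,0,0.36]])

```text
clock: 23.9
position: [0.384, -0.2948, 0.1565]
tool_rot: [-3.141, -0.002, 2.353]
force: [-0.6, 0.9, 0.6]
grip_width: 0.0855
finger_force: 0.0
```

```bash
python3 w.py oblong_dish .3858 -.2935 2.3567 ob
```

```text
oblong_dish [ 0.386  -0.2906  2.3435] iou 0.986 9536 px [328. 215.]
tcp [ 0.384  -0.2948  0.1565] yaw [-3.141e+00 -2.000e-03  2.353e+00] shift mm [2.  4.2] t 23.9
```

Call:
move_arm(moves=[[2,4,-40,-0.01],[2,4,-80,-0.01],[2,4,-115,-0.01],[2,4,-140,-0.01],[2,4,-153,-0.01],[2,4,-158,-0.01],[2,4,-158,-0.01]])

```text
clock: 24.82
position: [0.3875, -0.2899, -0.0003]
tool_rot: [3.141, 0.0, 2.346]
force: [0.2, -0.0, -0.3]
grip_width: 0.0852
finger_force: 0.0
```

Call:
move_arm(moves=[[0,0,0,0],[0,0,0,0],[0,0,0,0],[0,0,0,0],[0,0,0,0],[0,0,0,0]], gripper=0, newtons=35)

```text
clock: 25.58
position: [0.3872, -0.2904, -0.0001]
tool_rot: [-3.141, 0.001, 2.345]
force: [-2.1, 0.1, 8.3]
grip_width: 0.0433
finger_force: 35.2
```

Call:
move_arm(moves=[[0,0,25,0],[0,0,65,0],[0,0,105,0],[30,40,130,-0.03],[55,85,130,-0.06],[70,130,130,-0.1],[80,180,130,-0.14],[83,230,130,-0.18],[83,280,130,-0.22],[75,330,130,-0.26],[62,380,130,-0.3],[45,430,130,-0.34]])

```text
clock: 27.08
position: [0.4317, 0.1414, 0.1296]
tool_rot: [3.141, 0.0, 2.004]
force: [1.3, 0.4, -2.5]
grip_width: 0.0435
finger_force: 36.8
```

Call:
move_arm(moves=[[-20,45,0,0],[-45,90,0,0],[-65,125,0,0],[-71,142,0,0],[-71,142,0,0],[-71,142,0,0]])

```text
clock: 27.82
position: [0.3615, 0.2811, 0.1294]
tool_rot: [-3.141, 0.001, 2.005]
force: [-0.2, -0.8, -0.9]
grip_width: 0.0434
finger_force: 36.8
```

```bash
python3 hold.py oblong_holder .3617 .2815 2.0086
```

```text
(np.float64(0.64720908230842), np.float64(0.0), np.float64(0.0)) [(np.float64(0.64720908230842), np.float64(0.0), np.float64(0.0))] [0.3615 0.2811 0.1294] [-3.141e+00  1.000e-03  2.005e+00] [-0.2 -0.8 -0.9] [325.43832686 218.82949213]
```

Match is centred, but the score is low because the long dish hides part of the holder. I'll check it with my last picture.

Run:
```python
from h import *
c=cam("wrist"); im=grab_frame("wrist")
cv2.polylines(im,[hull(c,[.3617,.2815,2.0086],.116,.07,.01).round().astype(np.int32)],True,(0,255,0),1)
cv2.imwrite("pics/h4.png",im)
```

```text
(no output)
```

View pics/h4.png

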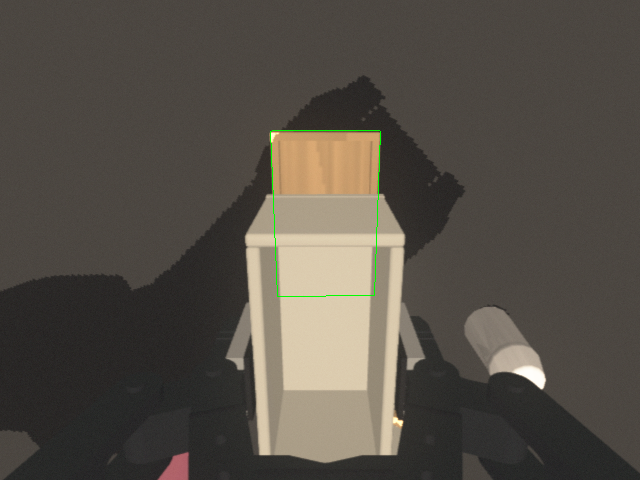

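The outline matches the oblong holder (271–380, top edge row 132). Lowering.

Call:
move_arm(moves=[[0,0,-40,0],[0,0,-80,0],[0,0,-105,0],[0,0,-115,0],[0,0,-120,0],[0,0,-123,0],[0,0,-125,0],[0,0,-126,0],[0,0,-126,0]])

```text
clock: 29.05
position: [0.3614, 0.282, 0.0039]
tool_rot: [3.141, 0.0, 2.006]
force: [-0.6, -1.7, 8.9]
grip_width: 0.0434
finger_force: 37.8
```

Call:
move_arm(moves=[[0,0,1,0],[0,0,1,0],[0,0,1,0],[0,0,1,0],[0,0,1,0]], gripper=1)

```text
clock: 29.68
position: [0.3611, 0.2819, 0.0044]
tool_rot: [-3.141, -0.0, 2.006]
force: [0.9, 0.3, 0.2]
grip_width: 0.0856
finger_force: 0.0
```

Call:
move_arm(moves=[[0,0,30,0],[0,0,70,0],[0,0,110,0],[0,0,154,0],[0,0,154,0],[0,0,154,0]])

```text
clock: 30.42
position: [0.3612, 0.2816, 0.1581]
tool_rot: [-3.141, 0.0, 2.005]
force: [-0.6, 0.8, -0.9]
grip_width: 0.0855
finger_force: 0.0
```

```bash
python3 chk.py oblong_dish .3617 .2815 2.0086
python3 - <<'E'
from h import *
K,R,t=cam("top"); c=(K,R,t+R@[0,0,.004]); im=grab_frame("top"); hsv=cv2.cvtColor(im,cv2.COLOR_BGR2HSV)
m=(hsv[...,2]>75)&(hsv[...,1]<60)
for n,p in dict(large_pot=(.4881,.1095,0),small_pot=(.6755,.137,0),square_dish=(.6706,-.1491,1.056)).items():
    d=np.array(D[n][0])/1000; u=proj(c,np.array([[p[0],p[1],d[2]]]))[0]
    q,i,k=fit(c,m,u,*d,[p[2]]); print(n,q.round(4),round(i,3),k,((q[:2]-p[:2])*1000).round(1))
E
```

```text
90 [0.4334 0.2187 3.4013] 0.057 [ 71.7 -62.8]
110 [0.3612 0.282  2.0032] 0.973 [-0.5  0.5]
130 [0.3612 0.2821 2.0054] 0.972 [-0.5  0.6]
30.475
large_pot [0.4895 0.1118 0.0959] 0.913 636 [1.4 2.3]
small_pot [0.6773 0.135  0.1009] 0.72 209 [ 1.8 -2. ]
square_dish [ 0.6743 -0.1507  1.0545] 0.845 576 [ 3.7 -1.6]
```

All four dishes measure within 4 mm of their holders' centres and the gripper is clear of everything. Handing in.

```bash
python3 -c "
from workcell import bot; print(bot.job_done())"
```

```text
the job is handed in; nothing more can be done
None
```

All four dishes stand released in their own holders, each within about 4 mm of centre by my camera measurements, and I handed the job in at about 30.5 s of the 112 s allowed; the hand-in returned no verdict.

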